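# Sweep shut the row of sample vial lids

### The arm

A 7-joint arm with a two-finger parallel gripper is mounted at the origin on the work surface. World frame = base frame: x ahead of the robot, y to its left, z up, the work surface at z = 0. Lengths are in m, angles in degrees, forces in N, time in s.
With the tool pointing down it reaches from about 0.4 to 0.875 m from the base axis. Payload 4.4 kg.
Tool frame: the origin (TCP) lies between the finger pads, 19 mm behind the fingertips; this is the grasp point; z points along the fingers, y is the line along which they close (so a half turn about z gives the same grasp; the last joint's range is limited). The gripper opens to 85 mm and grips with 20 to 120 N. Pads are 22 mm wide; open, the fingers measure 114 mm over their backs; the gripper's body (76 mm by 85 mm) begins 54 mm behind the grasp point. The pads swing forward as they close: fully open they stand 13 mm farther back than shut.
Start: joints at [-74.244, 36.005, 2.206, 86.941, -1.547, 57.084, -1.146], TCP at [0.217, 0.613, 0.25] pointing down, gripper open.
Joint ranges: [-175.42, 175.42], [-21.48, 121.26], [-71.46, 75.88], [10.55, 141.38], [-63.04, 243.04], [13.31, 113.54], [-168.57, 168.57]. Speed limits (degrees/s): [147.25, 147.25, 180, 180, 180, 180, 180].

### API

Orientations are given as [roll, pitch, yaw] about the fixed x, y, z axes, in that order (R = Rz(yaw) Ry(pitch) Rx(roll)).
In Python, from plant import readout, eyes, arm gives the robot as it stands.
- The arm moves only by the tool play_rows, never from a script. Its argument "motion" is a list of rows, each a list of 5 numbers: the closure, from 0 (fully open) to 1 (shut), then the shift along the tool's x, y, z in m, then the turn about the tool's z in degrees. In form: [[claw, tx, ty, tz, twist], ...]. A call has 1 to 12 rows; each row shifts and turns the commanded pose from where the row before left it, along the tool's axes as they then stand; what a row does not reach is not made up. A row lasts 1/12 s, in which the tool goes at most 41.7 mm and 7.16 degrees, less where a joint would pass 70% of its speed; a pose out of reach is approached as far as the arm can. A call is refused whole if a number of a shift passes 0.0417 or a number of a turn 7.16, either way. A call with a gripper value outside its range is refused whole. The fingers move at their own pace and stop on an object; the grip force is fixed at half the most. Time passes only in rows, so rows that do not move let the fingers close. It gives the time, the measured TCP pose, the force, the opening and the grip force at its end, in the units of the state.
- readout.state(): the state, without advancing time (a new reading comes with each control period).
- eyes.grab_frame(name): name is "side" or "top"; returns a dict with "color" (480x640x3 uint8, blue, green, red), "vertical_fov" (degrees; the focal length in pixels is half the picture's height over the tangent of half this angle, whatever the lens; pixels are square), "cx", "cy" (the principal point, pixels), "k1" (the pictures are not rectified: a ray, as slopes to the right and down, at radius r is drawn at 1 + k1 r^2 times it, then the intrinsics apply), "world_to_cam" (4x4, takes a point from world to camera coordinates). Camera axes: x right, y down, z forward; pixel columns grow to the right and rows downward; lengths in m; the calibration is good to about 2 mm. A picture is of the moment at which its call begins. There is no depth.
- arm.hand_in(): hands the job in; it is judged then, once.
The state is a dict: "t": time; "qpos": joint angles; "joint_vel": joint speeds; "effort": joint torques, N m; "ee_pos": TCP position; "tool_rot": TCP orientation; "ft_force": force on the tool from outside, world axes, zero at the start; "torque": the same for the moment, N m; "width": finger opening in m; "finger_force": force on a finger pad.
Only numpy, scipy, OpenCV 4.12 (cv2) and the standard library are available. Lean on these libraries where they do the work, as an engineer would, in place of code of your own. Each camera call takes 0.05 s, during which the arm holds its last target. There are 200 camera calls.

### The job

Close the six sample vials in the rack so that they can wait for the balance: run closed fingertips lightly along the tops of the vials in one pass, from the end where the lids' hinges come first to the other end, laying every blue flip lid down fully shut. Keep the fingertips low over the row until the last lid is down, press only lightly, do not push the rack along or lift it, and leave everything else on the bench alone.

Things in the scene. Friction and masses are not known exactly. Their poses are not given: they have to be found in the camera images.
- rack: Loose aluminium rack with six white vials, 1.0 to 1.3 kg: base 76 mm (x) by 270 mm (y), end plates 48 mm high. Origin: centre of its underside on the bench; z up. The row runs along its y at x = 0: vials 33 mm across at the rim, rim 66 mm above the bench, centres at y = -105 (vial 1), -63, -21, 21, 63, 105 mm (vial 6). Each vial has a blue flip lid hinged at its -y side.
- first_mouth (a point): Centre of the mouth of vial 1, at rim height (66 mm above the bench): the end of the row from which the lids fold shut. Its lid's hinge lies 17.5 mm from here, on the side away from the rest of the row.
- last_mouth (a point): Centre of the mouth of vial 6, at rim height, the other end of the row, 210 mm from first_mouth.
- lid1 (a joint): Angle of the lid of vial 1 (rad): 0 shut, about 1.75 standing open, stop at 2.1. Blue, 33 mm across, 4 mm thick, hinged at rim height 17.5 mm to -y (rack frame) of its vial's centre; far end with thumb tab 38 mm from the hinge. Shut, its top is 70 mm above the bench; open, it stands up to 105 mm. Pushed to +y of the rack it folds shut over its vial. Stays where left; 0.2 N at its far end moves it.
- lid2 (a joint): Angle of the lid of vial 2 (rad), a lid like lid1: 0 shut, about 1.75 standing open.
- lid3 (a joint): Angle of the lid of vial 3 (rad), a lid like lid1: 0 shut, about 1.75 standing open.
- lid4 (a joint): Angle of the lid of vial 4 (rad), a lid like lid1: 0 shut, about 1.75 standing open.
- lid5 (a joint): Angle of the lid of vial 5 (rad), a lid like lid1: 0 shut, about 1.75 standing open.
- lid6 (a joint): Angle of the lid of vial 6 (rad), a lid like lid1: 0 shut, about 1.75 standing open.
- spare_vial: Closed sample vial with an orange lid standing alone beside the rack, 33 mm across, 60 mm high; not part of the job. Origin at its underside.
- beaker: Clear beaker, 68 mm across, 85 mm high, standing beside the rack; not part of the job. Origin at its underside.
- pen: White marker pen with a red cap lying beside the rack, along its own y, 140 by 15 by 17 mm; not part of the job. Origin at its underside.
- flask1: Amber volumetric flask with a black stopper, 68 mm across, 184 mm high, to the robot's left; not part of the job. Origin at its underside.
- flask2: Amber volumetric flask with a black stopper, 68 mm across, 184 mm high, to the robot's right; not part of the job. Origin at its underside.
- wash_bottle: White wash bottle with a blue cap and a bent spout, 70 mm across, 197 mm high, to the robot's left; not part of the job. Origin at its underside.
- dish: White ceramic weighing dish, 90 mm across, 14 mm high, to the robot's right; not part of the job. Origin at its underside.

How it is judged (in metres and radians):
At the end, for the whole second after the job is handed in: All six lids are shut (within 0.12 rad, about 4 mm at the lid's far end), the rack stands flat and at rest within 20 mm of where it was, and every other loose thing is within 15 mm of where it was (value of joint each of lid1, lid2, lid3, lid4, lid5, lid6 below 0.12 rad and distance of rack from where it was at the start of the episode below 0.02 m and angle between rack's own z axis and vertical below 0.05 rad and linear speed of rack below 0.01 m/s and distance of each of spare_vial, beaker, pen, flask1, flask2, wash_bottle, dish from where it was at the start of the episode below 0.015 m); the robot touches nothing.
It fails at once if the fingertips were taken away from the row (TCP more than 150 mm above the bench) after the first lid was shut and before the last one was down (value of joint lid1 below 0.12 rad and value of joint lid6 above 0.5 rad and z of the grasp point in the frame of rack above 0.15 m).
It fails at once if the row was pressed or pushed hard (over 30 N) (contact force between the fingers and rack above 30 N).
It fails at once if the rack was shifted by more than 30 mm, lifted or tipped (distance of rack from where it was at the start of the episode above 0.03 m or height (world z) of rack above 0.008 m or angle between rack's own z axis and vertical above 0.12 rad).
It fails at once if another thing on the bench was shifted by more than 20 mm, lifted or tipped (distance of any of spare_vial, beaker, pen, flask1, flask2, wash_bottle, dish from where it was at the start of the episode above 0.02 m or height (world z) of any of spare_vial, beaker, pen, flask1, flask2, wash_bottle, dish above 0.008 m or angle between any of spare_vial, beaker, pen, flask1, flask2, wash_bottle, dish's own z axis and vertical above 0.3 rad).
It also fails if it takes over 43 s, if anything falls off the work surface, if the arm or the gripper's body presses on something with over 40 N, if the wrist force passes 120 N, or if a joint passes its speed limit or range.

## Working session

There is one attempt and no reset: what is moved stays moved. The work goes in short steps, Python scripts to look and compute and a tool call to move; the robot and the scene stay as the last step left them, time stands still between calls to the robot, and variables do not carry over. Pictures are saved under pics/ and viewed, at most 10 in all, crops included, and the job is handed in when it is done.

Besides the shell and the picture viewer there is one more tool, called after "Emit:" by a JSON object that holds its "fn" and its "kwargs". play_rows: Moves the arm, as the interface text tells. Its arguments: {"type":"object","properties":{"motion":{"type":"array"}},"required":["motion"]}

```bash
mkdir -p pics
cat > h.py <<'E'
import numpy as np, cv2
from plant import readout, eyes, arm
def K(f):
    F=240/np.tan(np.radians(f["vertical_fov"])/2)
    return F
def ray(f,u,v):
    F=K(f); d=np.array([(u-f["cx"])/F,(v-f["cy"])/F]); s=d.copy()
    for _ in range(20): s=d/(1+f["k1"]*(s@s))
    T=np.array(f["world_to_cam"]); R=T[:3,:3]; c=-R.T@T[:3,3]
    return c,R.T@np.array([s[0],s[1],1])
def onz(f,u,v,z):
    c,d=ray(f,u,v); return c+d*(z-c[2])/d[2]
def proj(f,p):
    T=np.array(f["world_to_cam"]); q=T[:3,:3]@np.array(p)+T[:3,3]; s=q[:2]/q[2]
    s=s*(1+f["k1"]*(s@s)); return K(f)*s+np.array([f["cx"],f["cy"]])
def blue(f,lo=(95,90,40),hi=(130,255,255)):
    m=cv2.inRange(cv2.cvtColor(f["color"],cv2.COLOR_BGR2HSV),lo,hi)
    n,_,st,ce=cv2.connectedComponentsWithStats(m)
    return [(st[i].tolist(),ce[i].round(1).tolist()) for i in range(1,n) if st[i][4]>30]
E
python3 - <<'E'
from h import *
for n in("top","side"):
    f=eyes.grab_frame(n); cv2.imwrite(f"pics/{n}0.png",f["color"])
    c,d=ray(f,f["cx"],f["cy"]); print(n,c,d,f["vertical_fov"])
    for b in blue(f): print(b, onz(f,*b[1],.085).round(3))
s=readout.state();print(s)
E
```

```text
top [ 0.44923318 -0.02586569  1.42843232] [ 0.07996357  0.01498725 -0.99668511] 47.212209963419774
([0, 84, 24, 169, 1206], [4.0, 147.8]) [0.785 0.804 0.085]
([356, 209, 8, 12, 64], [359.7, 214.3]) [ 0.608 -0.109  0.085]
([341, 215, 9, 12, 74], [344.9, 220.6]) [ 0.592 -0.073  0.085]
([326, 222, 9, 12, 84], [330.1, 227.3]) [ 0.576 -0.036  0.085]
([596, 222, 44, 14, 544], [617.0, 228.4]) [ 0.571 -0.753  0.085]
([309, 229, 8, 13, 57], [313.1, 234.9]) [0.557 0.005 0.085]
([294, 236, 8, 12, 64], [297.9, 241.7]) [0.54  0.043 0.085]
([277, 244, 8, 12, 40], [280.5, 249.9]) [0.52  0.085 0.085]
([12, 251, 19, 2, 33], [19.9, 251.6]) [0.517 0.747 0.085]
([130, 264, 16, 15, 170], [138.1, 271.2]) [0.468 0.439 0.085]
side [ 0.33495125 -0.67884336  0.71236824] [ 0.20209838  0.71150684 -0.67298905] 56.10493019669057
([375, 64, 14, 38, 393], [382.1, 79.9]) [0.922 0.704 0.085]
([263, 76, 28, 24, 564], [276.7, 87.5]) [0.569 0.745 0.085]
([25, 88, 167, 42, 3880], [106.3, 108.1]) [0.043 0.743 0.085]
([255, 114, 14, 12, 141], [261.9, 119.5]) [0.484 0.54  0.085]
([309, 203, 13, 16, 142], [314.9, 210.3]) [0.
[... 325 characters left out ...]
8  0.085]
{'t': 0.1, 'qpos': array([-74.24438574,  36.05368733,   2.20312193,  86.99126352,
        -1.54736579,  57.08407533,  -1.14635313]), 'joint_vel': array([-0.09701455, -0.06293793,  0.05285444,  0.0365462 , -0.03059063,
        0.0054232 ,  0.01497302]), 'effort': array([ 3.80747209e-03, -5.64540017e+01,  1.23070121e+00, -1.93976122e+01,
        1.12754584e-02,  5.41772650e-03, -5.53480142e-07]), 'ee_pos': array([0.2170423 , 0.61212129, 0.2491748 ]), 'tool_rot': array([-1.79900663e+02,  9.51907553e-04,  1.60473336e+02]), 'ft_force': array([ 0.56275022,  0.51907866, -0.32838522]), 'torque': array([0.05441529, 0.05346628, 0.06760765]), 'finger_force': 0.0, 'width': 0.08575855681031248}
```

View pics/top0.png

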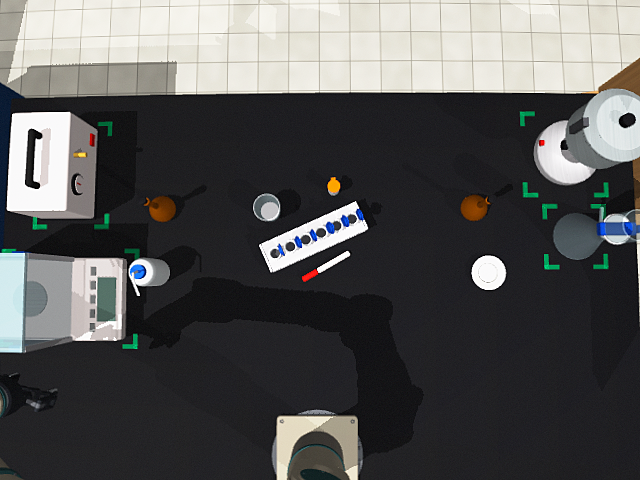

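View pics/side0.png

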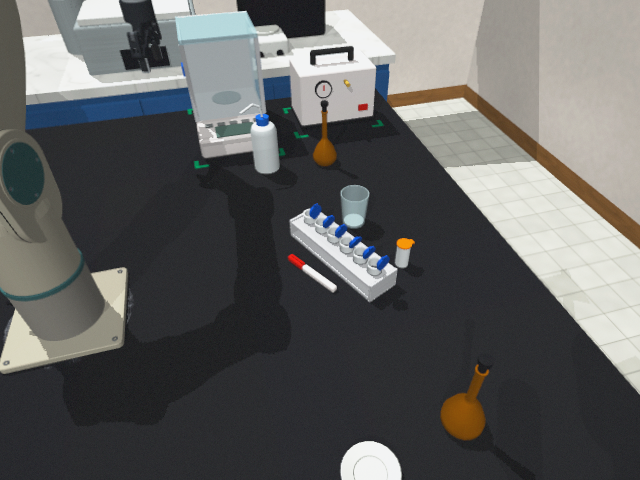

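Run:
```python
from h import *
a=cv2.imread("pics/top0.png")[190:285,240:400]; b=cv2.imread("pics/side0.png")[190:310,270:430]
o=np.vstack([cv2.resize(a,None,fx=3,fy=3,interpolation=2),cv2.resize(b,None,fx=2.6,fy=2.6,interpolation=2)[:, :480] if False else cv2.resize(b,(480,310),interpolation=2)])
cv2.imwrite("pics/crop0.png",o)
f=eyes.grab_frame("top"); im=cv2.imread("pics/top0.png")
m=np.zeros((480,640),np.uint8); m[195:280,250:375]=1
h=cv2.cvtColor(im,cv2.COLOR_BGR2HSV)
w=cv2.inRange(h,(0,0,140),(180,60,255))*m
w=cv2.morphologyEx(w,cv2.MORPH_CLOSE,np.ones((5,5)))
c=max(cv2.findContours(w,0,2)[0],key=cv2.contourArea)
r=cv2.boxPoints(cv2.minAreaRect(c))
for p in r: print(p.round(1),onz(f,*p,.0).round(3),onz(f,*p,.048).round(3))
# dark mouths
g=((h[...,2]<70)*255).astype(np.uint8)*0
k=np.zeros_like(g); cv2.fillPoly(k,[r.astype(int)],255); k=cv2.erode(k,np.ones((5,5)))
d=((h[...,2]<80)).astype(np.uint8)&(k>0)
n,_,st,ce=cv2.connectedComponentsWithStats(d.astype(np.uint8))
for i in range(1,n):
    if st[i][4]>25: print(st[i],ce[i].round(1),onz(f,*ce[i],.066).round(3))
```

```text
[258.  244.6] [0.539 0.151 0.   ] [0.536 0.145 0.048]
[355.6 200.7] [ 0.653 -0.104  0.   ] [ 0.647 -0.102  0.048]
[368.4 229.2] [ 0.578 -0.137  0.   ] [ 0.574 -0.133  0.048]
[270.8 273.1] [0.465 0.117 0.   ] [0.464 0.113 0.048]
[348 215   9   9  58] [351.8 218.5] [ 0.599 -0.091  0.066]
[333 222   8   8  47] [336.8 225.3] [ 0.582 -0.053  0.066]
[316 229  10   8  65] [320.7 232.4] [ 0.565 -0.013  0.066]
[301 235   9   9  63] [305.2 239.2] [0.548 0.025 0.066]
[286 242   9   9  65] [290.  246.2] [0.531 0.063 0.066]
[271 249   7   9  39] [273.6 253.5] [0.512 0.104 0.066]
```

View pics/crop0.png

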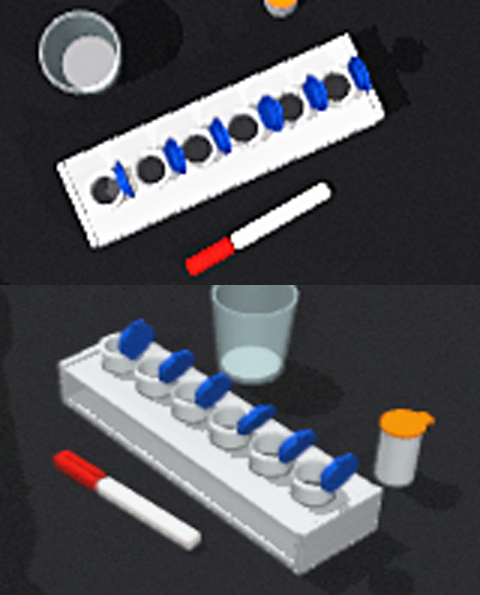

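The row is clear: six dark mouths in the top view, from (352,218) for vial 1 to (274,253) for vial 6. Each blue lid stands on the right (world -y) of its mouth, so the pass starts at the right end, around (0.599, -0.090), and heads at 114°.

Emit:
{"fn": "play_rows", "kwargs": {"motion": [[1,0,0,0,6.65],[1,0,0,0,6.65],[1,0,0,0,6.65],[1,0,0,0,6.65],[1,0,0,0,6.65],[1,0,0,0,6.65],[1,0,0,0,6.6]]}}

```text
t: 0.73
ee_pos: [0.2171, 0.6124, 0.2497]
tool_rot: [-180.0, 0.0, 113.6]
ft_force: [-1.0, 0.2, -0.7]
width: 0.0006
finger_force: 0.0
```

Emit:
{"fn": "play_rows", "kwargs": {"motion": [[1,-0.02,0.002,0,0],[1,-0.035,0.003,0,0],[1,-0.035,0.003,0,0],[1,-0.035,0.003,0,0],[1,-0.035,0.003,0,0],[1,-0.035,0.003,0,0],[1,-0.035,0.003,0,0],[1,-0.035,0.003,0,0],[1,-0.035,0.003,0,0],[1,-0.035,0.003,0,0],[1,-0.035,0.003,0,0],[1,-0.035,0.003,0,0]]}}

```text
t: 1.73
ee_pos: [0.4142, 0.2552, 0.25]
tool_rot: [-180.0, -0.0, 114.0]
ft_force: [0.8, 0.9, -0.1]
width: 0.0001
finger_force: 0.0
```

Emit:
{"fn": "play_rows", "kwargs": {"motion": [[1,-0.035,0.003,0,0],[1,-0.035,0.003,0,0],[1,-0.035,0.003,0,0],[1,-0.035,0.003,0,0],[1,-0.035,0.003,0,0],[1,-0.035,0.003,0,0],[1,-0.035,0.003,0,0],[1,-0.035,0.003,0,0],[1,-0.035,0.003,0,0],[1,-0.035,0.003,0,0],[1,-0.02,0.001,0,0],[1,0,0,0,0]]}}

```text
t: 2.73
ee_pos: [0.5937, -0.0752, 0.2499]
tool_rot: [-180.0, 0.3, 113.6]
ft_force: [-0.7, -0.2, 0.8]
width: 0.0003
finger_force: 0.0
```

Emit:
{"fn": "play_rows", "kwargs": {"motion": [[1,-0.02,0,0,0],[1,-0.02,0,0,0],[1,-0.02,0,0,0],[1,-0.021,0,0,0],[1,0,0,0.02,0],[1,0,0,0.025,0],[1,0,0,0.025,0],[1,0,0,0.025,0],[1,0,0,0.025,0],[1,0,0,0.02,0],[1,0,0,0,0],[1,0,0,0,0]]}}

```text
t: 3.73
ee_pos: [0.6245, -0.1418, 0.109]
tool_rot: [-179.9, -0.1, 114.0]
ft_force: [0.5, 0.6, 0.8]
width: 0.0003
finger_force: 0.0
```

Run:
```python
from h import *
f=eyes.grab_frame("side")
cv2.imwrite("pics/s1.png",cv2.resize(f["color"][120:320,240:480],None,fx=3,fy=3))
s=readout.state();print(s["ee_pos"],s["tool_rot"],s["ft_force"])
p=s["ee_pos"]-np.array([0,0,.019]); print((proj(f,p)-[240,120])*3)
e=np.array([-.407,.9135]); d=np.array([.599,-.090])-p[:2]; print(d@e, d@[.9135,.407])
```

```text
[ 0.62559385 -0.14236969  0.11047643] [1.79988509e+02 2.21671493e-04 1.13997289e+02] [0.75258469 0.55950533 0.37109081]
[471.90367638 450.51453399]
0.058663408078092213 -0.0029790219562021657
```

View pics/s1.png

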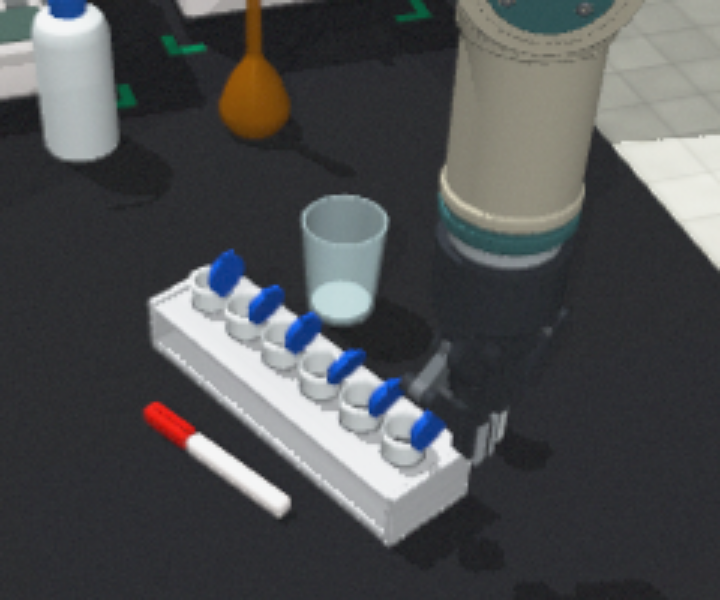

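The fingertips, near (475,455) in the crop, hang just outside lid 1 at (428,430), with nothing else touched. Next: down to sweep height and start the pass.

Emit:
{"fn": "play_rows", "kwargs": {"motion": [[1,0,-0.003,0.01,0],[1,0,0,0.009,0],[1,0,0,0,0],[1,0.005,0,0,0],[1,0.006,0,0,0],[1,0.006,0,0,0],[1,0.006,0,0,0],[1,0.006,0,0,0],[1,0.006,0,0,0],[1,0.006,0,0,0],[1,0.006,0,0,0],[1,0.006,0,0,0]]}}

```text
t: 4.78
ee_pos: [0.6013, -0.0956, 0.0914]
tool_rot: [180.0, 0.1, 114.0]
ft_force: [1.1, -2.9, 1.4]
width: 0.0001
finger_force: 1.2
```

Emit:
{"fn": "play_rows", "kwargs": {"motion": [[1,0.006,0,0,0],[1,0.006,0,0,0],[1,0.006,0,0,0],[1,0.006,0,0,0],[1,0,0,0,0],[1,0,0,0,0]]}}

```text
t: 5.28
ee_pos: [0.5906, -0.0724, 0.0907]
tool_rot: [-179.9, -0.1, 114.0]
ft_force: [-0.7, 0.1, 0.2]
width: -0.0
finger_force: 0.1
```

Run:
```python
from h import *
f=eyes.grab_frame("side")
cv2.imwrite("pics/s2.png",cv2.resize(f["color"][160:320,270:430],None,fx=3.7,fy=3.7))
s=readout.state();print(s["ee_pos"],s["tool_rot"],s["ft_force"])
```

```text
[ 0.5906973  -0.07272664  0.09065134] [-1.79943889e+02 -8.55226212e-02  1.14004811e+02] [0.62685613 0.30596175 0.43112696]
```

View pics/s2.png

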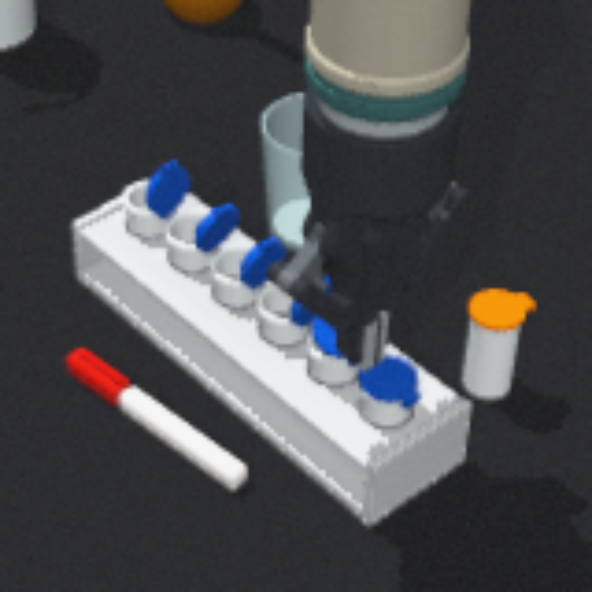

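Lid 1 is shut, at (390,380) in the crop, lid 2 is folding, and the forces are small. I'll continue the pass.

Emit:
{"fn": "play_rows", "kwargs": {"motion": [[1,0.004,0,0,0],[1,0.007,0,0,0],[1,0.007,0,0,0],[1,0.007,0,0,0],[1,0.007,0,0,0],[1,0.007,0,0,0],[1,0.007,0,0,0],[1,0.007,0,0,0],[1,0.007,0,0,0],[1,0.007,0,0,0],[1,0.007,0,0,0],[1,0.007,0,0,0]]}}

```text
t: 6.33
ee_pos: [0.5579, 0.0014, 0.0909]
tool_rot: [-180.0, -0.0, 114.0]
ft_force: [0.7, -0.1, 1.2]
width: -0.0001
finger_force: 0.7
```

Emit:
{"fn": "play_rows", "kwargs": {"motion": [[1,0.007,0,0,0],[1,0.007,0,0,0],[1,0.007,0,0,0],[1,0.007,0,0,0],[1,0.007,0,0,0],[1,0.007,0,0,0],[1,0.007,0,0,0],[1,0.007,0,0,0],[1,0.007,0,0,0],[1,0.007,0,0,0],[1,0,0,0,0],[1,0,0,0,0]]}}

```text
t: 7.33
ee_pos: [0.5295, 0.0652, 0.0909]
tool_rot: [-180.0, -0.0, 114.0]
ft_force: [0.6, -0.6, 0.3]
width: -0.0003
finger_force: 0.0
```

Run:
```python
from h import *
f=eyes.grab_frame("side")
cv2.imwrite("pics/s3.png",cv2.resize(f["color"][160:320,270:430],None,fx=3.7,fy=3.7))
s=readout.state();print(s["ee_pos"],s["tool_rot"],s["ft_force"])
d=np.array([.512,.104])-s["ee_pos"][:2]; print(d@[-.407,.9135],d@[.9135,.407])
```

```text
[0.52982569 0.06454556 0.09091936] [-1.79984976e+02 -1.73653200e-03  1.13993973e+02] [-0.15300619 -0.36735221 -0.03017498]
0.043296689705740146 -0.00022581306062828234
```

View pics/s3.png

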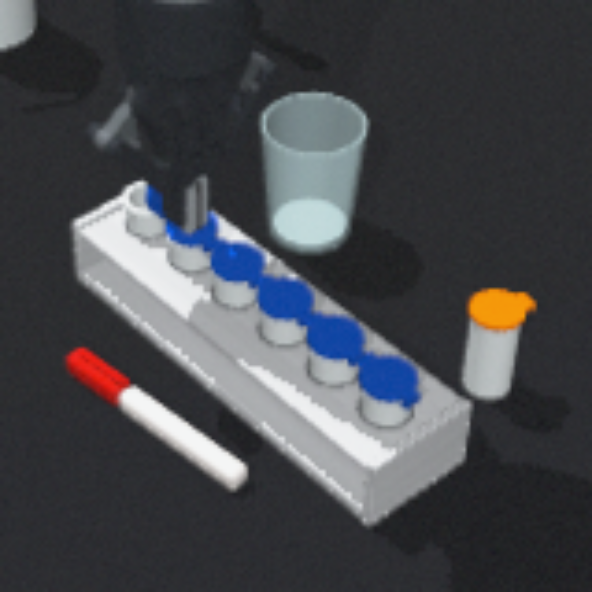

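Lids 1 to 4 lie flat, the tip is over vial 5 at (195,225), and the rack hasn't moved. About 72 mm remain.

Emit:
{"fn": "play_rows", "kwargs": {"motion": [[1,0.006,0,0,0],[1,0.006,0,0,0],[1,0.006,0,0,0],[1,0.006,0,0,0],[1,0.006,0,0,0],[1,0.006,0,0,0],[1,0.006,0,0,0],[1,0.006,0,0,0],[1,0.006,0,0,0],[1,0.006,0,0,0],[1,0.006,0,0,0],[1,0.006,0,0,0]]}}

```text
t: 8.38
ee_pos: [0.5004, 0.1308, 0.091]
tool_rot: [-180.0, -0.0, 114.0]
ft_force: [0.1, 0.9, -0.6]
width: -0.0001
finger_force: 0.0
```

Emit:
{"fn": "play_rows", "kwargs": {"motion": [[1,0.01,0,0,0],[1,0.01,0,0,0],[1,0.01,0,0,0],[1,0,0,0,0],[1,0,0,0,0]]}}

```text
t: 8.8
ee_pos: [0.4881, 0.1586, 0.091]
tool_rot: [-180.0, -0.0, 114.1]
ft_force: [1.0, 0.4, -0.9]
width: 0.0004
finger_force: 0.0
```

Run:
```python
from h import *
f=eyes.grab_frame("side"); g=eyes.grab_frame("top")
cv2.imwrite("pics/s4.png",np.hstack([cv2.resize(f["color"][160:310,270:420],(400,400)),cv2.resize(g["color"][170:290,250:370],(400,400))]))
for b in blue(f): print(b, onz(f,*b[1],.07).round(3))
for b in blue(g): print(b, onz(g,*b[1],.07).round(3))
```

```text
([375, 64, 14, 38, 393], [382.1, 79.9]) [0.936 0.737 0.07 ]
([263, 79, 5, 21, 50], [264.8, 88.6]) [0.534 0.782 0.07 ]
([55, 88, 137, 39, 3058], [123.4, 106.3]) [0.086 0.775 0.07 ]
([255, 114, 14, 12, 141], [261.8, 119.5]) [0.487 0.57  0.07 ]
([302, 206, 82, 65, 956], [343.7, 238.0]) [ 0.563 -0.004  0.07 ]
([0, 83, 24, 170, 1214], [4.0, 147.7]) [0.789 0.813 0.07 ]
([267, 212, 93, 48, 896], [312.8, 235.6]) [0.556 0.006 0.07 ]
([596, 222, 44, 14, 546], [617.0, 228.3]) [ 0.573 -0.761  0.07 ]
([12, 251, 19, 2, 33], [19.9, 251.6]) [0.518 0.756 0.07 ]
([130, 264, 16, 15, 170], [138.1, 271.2]) [0.468 0.444 0.07 ]
```

View pics/s4.png

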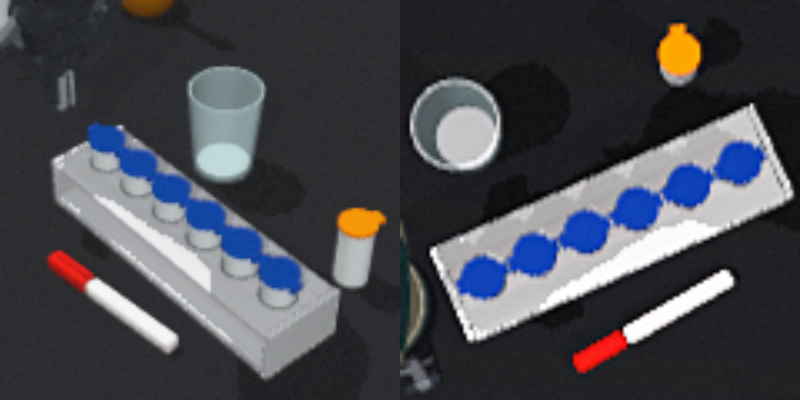

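Both views show six lids flat and evenly spaced. The rack, pen, beaker and spare vial are where they were, and the fingers are clear past the far end at (65,90). I'll lift slightly and hand in.

Emit:
{"fn": "play_rows", "kwargs": {"motion": [[1,0.005,0,-0.01,0],[1,0,0,-0.015,0],[1,0,0,-0.015,0],[1,0,0,0,0],[1,0,0,0,0]]}}

```text
t: 9.32
ee_pos: [0.4872, 0.1623, 0.1321]
tool_rot: [179.9, 0.0, 113.9]
ft_force: [-0.9, 0.6, -0.1]
width: -0.0003
finger_force: 0.0
```

```bash
python3 -c "
from h import *
print(arm.hand_in())"
```

```text
the job is handed in; nothing more can be done
None
```

I closed all six lids in one low pass from vial 1 to vial 6 and handed the job in at about 9.3 s; force readings taken between moves stayed near 3 N, and the final pictures show every lid flat with the rack and its neighbours in place, though the hand-in gave no verdict and I did not measure the lid angles.

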